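Free the ratchet and press the bottle cap home

TASK

The labelled spray bottle in the bench press still has its clear cap standing proud. Press the red thumb tab of the ratchet pawl down until the pawl tips over and stays clear of the teeth by itself, then push the lever down by its black knob until the ram has pressed the cap fully home, and leave it there. Only push, with closed fingers or their backs: pinch and lift nothing, do not raise the lever, do not touch the bottle, and leave the other things on the bench where they are.

Things in the scene. Friction and masses are not known exactly. Their poses are not given: they have to be found in the camera images.
- press: Blue bench press, fixed, 112 wide, 340 mm high, base plate 12 mm thick. Origin under the base, 30 mm behind the axis of the white bottle nest. z up; x from the knob end of the lever to the ratchet end. Lever, teeth, pawl and bottle lie in its plane y = 0; the column stands 26 to 56 mm off it on the -y side. Lever pivot at x 0.040, z 0.251; pawl pivot at x 0.090, z 0.297.
- lever_pivot (a point): Centre of the lever's pivot pin, in the plane of the lever. The lever turns about the press's y axis through this point.
- press_lever (a joint): Lever angle, rad, growing as the knob goes down. Starts raised at -0.10 to 0.10; cap home at about 0.40, own stop at 0.42. Its stiff hinge stays where it is left; it takes 2 to 3 N at the knob, about 10 N while the cap goes on. With the pawl in the teeth it drops at most 0.17 and is then blocked.
- knob_top (a point): Centre of the top of the black palm knob (50 mm diameter, 31 mm tall, gently domed) at the end of the lever, 190 mm from lever_pivot on the press's -x side. Moves on an arc about lever_pivot, 55 to 95 mm down over the stroke and under 10 mm sideways; its top is level in mid-stroke and tilts up to 0.3 rad at the ends.
- press_pawl (a joint): Angle of the ratchet pawl, rad: 0 to 0.15 with its nose in the teeth, growing as the red tab goes down. A brass weight over its pivot makes it tip by itself: below about 0.28 it falls back into the teeth, beyond about 0.35 it falls clear and stays on its stop at 0.66. The tab takes under 1 N, up to 6 N if the lever has been pushed against the pawl.
- tab_top (a point): Centre of the top of the pawl's red thumb tab, 27 x 28 x 5 mm, about level with the pawl in the teeth. It goes almost straight down, 28 to 35 mm to the pawl's stop, where it slopes 0.66 rad down toward the press's +x. Free all round but for the brass weight (24 mm diameter, 34 mm long) 54 mm away on the knob side, its top 22 mm higher than the tab.
- bottle_cap (a joint): How far the clear cap stands proud of its seat on the bottle, in m: 0.009 to 0.013 at the start, 0 fully home. It goes down under the ram (about 16 N at the cap).
- bottle_mid (a point): Centre, half-way up, of the labelled amber spray bottle (44 mm diameter, 151 mm high with the cap home) that stands loose in the nest; z is the bottle's own axis.
- ram_foot (a point): Centre of the underside of the press ram's white foot (22 mm diameter), above the cap. It moves down 0.072 m per rad of the lever.
- oil_a: Clear bottle with black cap, 50 mm diameter, 102 mm high, loose bystander. Origin under its centre.
- oil_b: Second clear bottle with black cap, as oil_a.
- spray_a: Unlabelled amber spray bottle, 44 mm diameter, 150 mm high, loose bystander. Origin under its centre.
- spray_b: Second unlabelled amber spray bottle, as spray_a.
- roll: Roll of green labels standing on end, 60 mm diameter, 74 mm high, loose bystander. Origin under its centre.
- tape: Ring of masking tape lying flat, 98 mm diameter, 25 mm high, loose bystander. Origin under its centre.
- mug: White mug, 78 mm diameter, 97 mm high, loose bystander. Origin under its centre.
Things that resemble listed ones, but are neither listed nor needed, are in the scene too. What is shaped like the part that bears bottle_cap but purple is not meant.

How it is judged:
By the outcome, as a careful person would: the job done as asked, in the order asked, and still so for the second after the job is handed in, with the robot touching nothing.
It also fails if it takes over 35 s, if anything falls off the work surface, if the arm or the gripper's body presses on something with over 40 N, if the wrist force passes 120 N, or if a joint passes its speed limit or range.

ROBOT

A 7-joint arm with a two-finger parallel gripper is mounted at the origin on the work surface; the furniture and walls round the work are solid. World frame = base frame: x ahead of the robot, y to its left, z up, the work surface at z = 0. Lengths are in m, angles in degrees, forces in N, time in s.
With the tool pointing down it reaches from about 0.425 to 0.825 m from the base axis. Payload 3.6 kg.
Tool frame: the origin (TCP) lies at the very end of the fingers, on their centre line; the grasp point (between the pads) lies 19 mm behind it; z points along the fingers, y is the line along which they close (so a half turn about z gives the same grasp; the last joint's range is limited). The gripper opens to 85 mm and grips with 20 to 120 N. Pads are 22 mm wide; open, the fingers measure 114 mm over their backs; the gripper's body (76 mm by 85 mm) begins 54 mm behind the grasp point. The pads swing forward as they close: fully open they stand 13 mm farther back than shut.
Start: joints at [-76.06, 35.231, -0.722, 81.555, 0.464, 63.22, -2.315], TCP at [0.173, 0.626, 0.231] pointing down, gripper open.
Joint ranges: [-178.69, 178.69], [-17.37, 117.87], [-77.05, 75.6], [15.02, 138.74], [-78.02, 258.01], [0.78, 113.62], [-162.83, 162.83]. Speed limits (degrees/s): [159.86, 159.86, 180, 180, 180, 180, 180].

INTERFACE

Orientations are given as a 3x3 rotation matrix whose columns are the frame's x, y, z axes.
In Python, from station import r gives the robot as it stands.
- The arm moves only by the tool apply_moves, never from a script. Its argument "steps" is a list of rows, each an object with "claw": the opening in per cent of the stroke, from 0 (shut) to 100 (fully open); "slide": the shift along the tool's x, y, z as a fraction of full scale, a list of three; "turn": the turn about the tool's z as a fraction of full scale. A call has 1 to 5 rows; each row shifts and turns the commanded pose from where the row before left it, along the tool's axes as they then stand; what a row does not reach is not made up. Full scale, the value 1, is 0.06 m for a shift and 4 degrees for a turn. A row lasts 1/8 s, in which the tool goes at most 62.5 mm and 10.7 degrees, less where a joint would pass 70% of its speed; a pose out of reach is approached as far as the arm can. A call with a number of a shift or a turn outside -1 to 1 is refused whole. A call with a gripper value outside its range is refused whole. The fingers move at their own pace and stop on an object; the grip force is fixed at half the most. Time passes only in rows, so rows that do not move let the fingers close. It gives the time, the measured TCP pose, the force, the opening and the grip force at its end, in the units of the state.
- r.observe(): the state, without advancing time (a new reading comes with each control period).
- r.grab_frame(name): name is "scene" or "top" or "wrist"; returns a dict with "img" (400x640x3 uint8, blue, green, red), "z_map" (400x640 float32, m along the optical axis (not along the pixel's ray), 0 where there is no reading), "fovy" (degrees; the focal length in pixels is half the picture's height over the tangent of half this angle, whatever the lens; pixels are square), "cx", "cy" (the principal point, pixels), "rvec" (rotation vector, rad) and "tvec" (3), from world to camera coordinates, as OpenCV has them; the wrist camera has in their place "mount" (4x4, takes a point from camera to tool coordinates, whose origin is the TCP and whose axes are the flange's). Camera axes: x right, y down, z forward; pixel columns grow to the right and rows downward; lengths in m; the calibration is good to about 2 mm. A picture is of the moment at which its call begins: read the wrist's pose just before it.
- r.sign_off(): hands the job in; it is judged then, once.
The state is a dict: "time_s": time; "q": joint angles; "qvel": joint speeds; "tau": joint torques, N m; "tool_pos": TCP position; "tool_rot": TCP orientation; "wrist_force": force on the tool from outside, world axes, zero at the start; "ft_torque": the same for the moment, N m; "opening": finger opening in m; "grasp_force": force on a finger pad.
Only numpy, scipy, OpenCV 4.12 (cv2) and the standard library are available. Lean on these libraries where they do the work, as an engineer would, in place of code of your own. Each camera call takes 0.05 s, during which the arm holds its last target. There are 200 camera calls.

## Working session

There is one attempt and no reset: what is moved stays moved. The work goes in short steps, Python scripts to look and compute and a tool call to move; the robot and the scene stay as the last step left them, time stands still between calls to the robot, and variables do not carry over. Pictures are saved under pics/ and viewed, at most 10 in all, crops included, and the job is handed in when it is done.

Besides the shell and the picture viewer there is one more tool, called after "Request:" as name(argument=value, ...) on one line, values as JSON. apply_moves: Moves the arm, as the interface text tells. Shift numbers are shares of 0.06 m and turn numbers shares of 4 degrees, none past 1 either way. Its arguments: {"type":"object","properties":{"steps":{"type":"array"}},"required":["steps"]}

```bash
ls; mkdir -p pics; cat > h.py <<'E'
import numpy as np,cv2
from station import r
def get(n):
    s=r.observe(); f=r.grab_frame(n); im=f["img"]; z=f["z_map"]
    F=200/np.tan(np.radians(f["fovy"])/2)
    if n=="wrist":
        M=np.array(f["mount"]); T=np.eye(4); T[:3,:3]=np.array(s["tool_rot"]); T[:3,3]=s["tool_pos"]; C=T@M
    else:
        R=cv2.Rodrigues(np.array(f["rvec"],float))[0]; C=np.eye(4); C[:3,:3]=R.T; C[:3,3]=-R.T@np.array(f["tvec"]).ravel()
    v,u=np.mgrid[0:400,0:640]
    P=np.stack([(u-f["cx"])/F*z,(v-f["cy"])/F*z,z],-1)@C[:3,:3].T+C[:3,3]
    P[z==0]=np.nan
    return im,P,C,F,f
E
python3 - <<'E'
from h import *
s=r.observe(); print({k:np.round(v,3).tolist() for k,v in s.items()})
for n in("scene","top"):
    im,P,C,F,f=get(n); cv2.imwrite(f"pics/{n}0.png",im); np.save(f"{n}0.npy",P); print(n,C.round(3).tolist(),F,np.isnan(P).mean(), [k for k in f])
E
```

```text
pics
{'time_s': 0.0, 'q': [-76.06, 35.289, -0.724, 81.643, 0.467, 63.22, -2.316], 'qvel': [-0.034, -0.018, 0.008, -0.039, 0.002, -0.019, -0.021], 'tau': [0.0, -46.921, 0.259, -17.103, 0.01, 0.01, -0.0], 'tool_pos': [0.173, 0.626, 0.23], 'tool_rot': [[-0.964, 0.266, -0.001], [0.266, 0.964, -0.003], [-0.0, -0.003, -1.0]], 'wrist_force': [0.333, -0.564, 0.192], 'ft_torque': [0.0, 0.005, 0.037], 'grasp_force': 0.0, 'opening': 0.085}
scene [[0.747, -0.29, 0.599, -0.394], [-0.665, -0.339, 0.665, -0.97], [0.01, -0.895, -0.447, 0.827], [0.0, 0.0, 0.0, 1.0]] 383.90656673629064 0.0541328125 ['img', 'z_map', 'fovy', 'cx', 'cy', 'rvec', 'tvec']
top [[-0.017, -0.981, 0.192, 0.14], [-1.0, 0.02, 0.013, -0.051], [-0.017, -0.192, -0.981, 1.565], [0.0, 0.0, 0.0, 1.0]] 384.65519416029997 0.00380859375 ['img', 'z_map', 'fovy', 'cx', 'cy', 'rvec', 'tvec']
```

View pics/scene0.png

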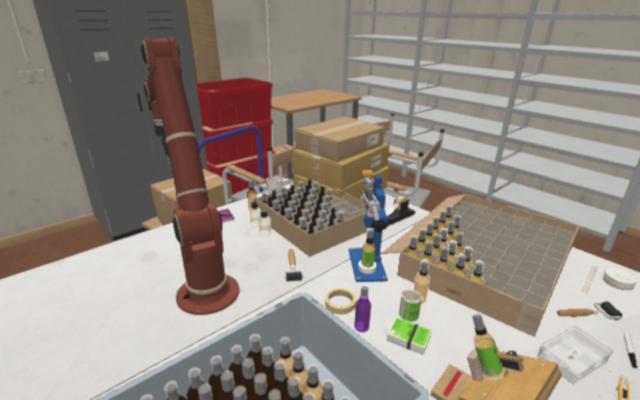

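View pics/top0.png

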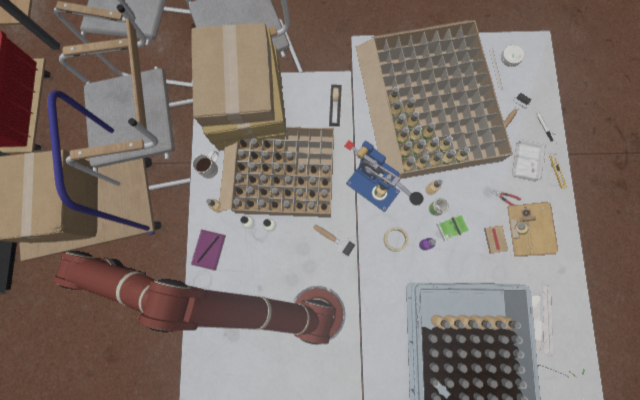

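The top view shows the press at about (375,185), its black knob at (416,199) and the red tab at (350,145). Next I'll enlarge the crop and measure.

```bash
python3 - <<'E'
from h import *
im=cv2.imread("pics/top0.png");P=np.load("top0.npy")
a=cv2.resize(im[125:260,325:465],None,fx=4,fy=4,interpolation=cv2.INTER_CUBIC)
s=cv2.imread("pics/scene0.png"); b=cv2.resize(s[160:290,340:400],None,fx=4,fy=4,interpolation=cv2.INTER_CUBIC)
b=cv2.copyMakeBorder(b,0,20,0,0,cv2.BORDER_CONSTANT)
cv2.imwrite("pics/c1.png",np.hstack([a,b]))
hsv=cv2.cvtColor(im,cv2.COLOR_BGR2HSV)
def rep(m,name,P,box):
    k=np.zeros(m.shape,bool);k[box[1]:box[3],box[0]:box[2]]=1;m=m&k
    n,l,st,c=cv2.connectedComponentsWithStats(m.astype(np.uint8))
    for i in range(1,n):
        if st[i,4]>=8: 
            q=P[l==i]; print(name,st[i].tolist(),c[i].round(1),np.nanmedian(q,0).round(3),np.nanpercentile(q[:,2],[5,95]).round(3))
H,S,V=[hsv[...,i].astype(int) for i in range(3)]
box=(325,125,465,260)
rep(((H<8)|(H>172))&(S>150)&(V>80),"red",P,box)
rep((V<50),"black",P,box)
rep((H>100)&(H<125)&(S>130),"blue",P,box)
Ps=np.load("scene0.npy");h=cv2.cvtColor(s,cv2.COLOR_BGR2HSV);H,S,V=[h[...,i].astype(int) for i in range(3)]
rep(((H<8)|(H>172))&(S>130)&(V>60),"sred",Ps,(340,150,420,290))
rep((V<50),"sblack",Ps,(340,150,420,290))
E
```

```text
red [346, 142, 5, 6, 17] [348.2 144.6] [ 0.583 -0.125  0.315] [0.31  0.318]
sblack [372, 202, 41, 30, 265] [392.6 217.9] [ 0.838 -0.115  0.062] [0.014 0.272]
sblack [367, 239, 5, 4, 18] [369.2 240.5] [ 0.471 -0.269  0.136] [0.13 0.14]
```

View pics/c1.png

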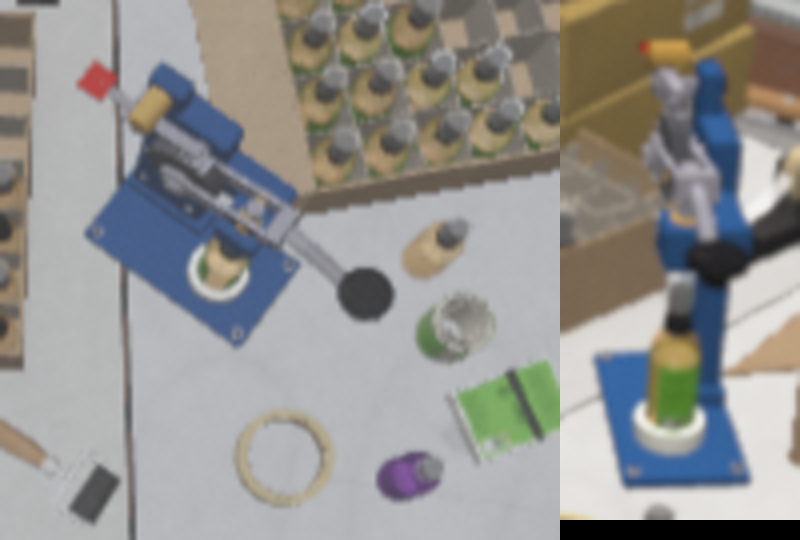

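The crop shows the only bottle in the press: amber with a green label, in the white nest at about (380,192). The purple bottle at (427,243) stands alone and is a decoy. The red tab is at (349,145), the brass weight at (363,152) and the knob at (416,198).

```bash
python3 - <<'E'
from h import *
im=cv2.imread("pics/top0.png");P=np.load("top0.npy");s=cv2.imread("pics/scene0.png");Ps=np.load("scene0.npy")
V=im.max(2)
def stat(m,P,n):
    q=P[m];q=q[~np.isnan(q[:,0])]; v,u=np.nonzero(m); print(n,m.sum(),u.mean().round(2),v.mean().round(2),np.median(q,0).round(4),np.percentile(q,[3,97],axis=0).round(3).tolist())
k=np.zeros(V.shape,bool);k[188:210,404:428]=1
m=k&(V<75);stat(m,P,"knob"); stat(m&(P[...,2]>.2),P,"knobhi")
k=np.zeros(V.shape,bool);k[138:152,340:358]=1
b=im.astype(int); m=k&(b[...,2]>b[...,1]*1.8)&(b[...,2]>90);stat(m,P,"tab")
k=np.zeros(V.shape,bool);k[145:160,356:370]=1
m=k&(b[...,2]>b[...,0]*1.8)&(P[...,2]>.3);stat(m,P,"brass")
# blue column/base
bl=(b[...,0]>b[...,2]*1.6)&(b[...,0]>80); kk=np.zeros(V.shape,bool);kk[135:215,340:405]=1
base=bl&kk&(P[...,2]>0.003)&(P[...,2]<0.03)
rect=cv2.minAreaRect(P[base][:,:2].astype(np.float32));print("base",rect)
col=bl&kk&(P[...,2]>0.32);stat(col,P,"coltop")
print(cv2.minAreaRect(P[col][:,:2].astype(np.float32)))
# scene knob
k=np.zeros(V.shape,bool);k[212:240,366:402]=1
print(np.round(Ps[220:232:3,370:392:3,:],3).tolist())
# everything tall in area
for n,Q in(("top",P),):
    m=(Q[...,2]>.15)&(Q[...,0]>.25)&(Q[...,0]<.85)&(Q[...,1]>-.6)&(Q[...,1]<.2)
    print(np.nanmax(Q[...,2][m]))
E
```

```text
knob 113 416.0 198.0 [ 0.4011 -0.3537  0.269 ] [[0.384, -0.372, 0.264], [0.419, -0.337, 0.274]]
knobhi 113 416.0 198.0 [ 0.4011 -0.3537  0.269 ] [[0.384, -0.372, 0.264], [0.419, -0.337, 0.274]]
tab 46 349.09 144.67 [ 0.5826 -0.1278  0.314 ] [[0.571, -0.142, 0.308], [0.596, -0.115, 0.318]]<stdin>:5: RuntimeWarning: Mean of empty slice.
  ret = ret.dtype.type(ret / rcount)
  return _methods._mean(a, axis=axis, dtype=dtype,
  ret = um.true_divide(
Traceback (most recent call last):
IndexError: index -1 is out of bounds for axis 0 with size 0
```

Tab at (0.583,-0.128,0.314) and knob at (0.401,-0.354,0.270) are 0.290 m apart horizontally, as expected (0.15+0.14), so press x = (0.627,0.779). I'll plan the way over at a safe height.

```bash
cat > plan.py <<'E'
from h import *
def plan(wps,turns=0):
    """wps: world points; prints rows in tool axes (fractions), turn after slide order: slide in axes as they stand"""
    s=r.observe();R=np.array(s["tool_rot"]);p=np.array(s["tool_pos"])
    a=np.arctan2(R[1,1],R[0,1]); out=[]
    for w in wps:
        n=int(np.ceil(np.linalg.norm(np.array(w)-p)/0.055)); d=(np.array(w)-p)/n
        for _ in range(n):
            y=np.array([np.cos(a),np.sin(a),0]);z=np.array([0,0,-1.]);x=np.cross(y,z)
            t=min(1,turns);turns-=t
            out.append([round(float(k@d)/.06,2) for k in(x,y,z)]+[t]); p=p+d; a-=np.radians(4*t)
    for i,o in enumerate(out): print(i+1,o)
E
python3 - <<'E'
from plan import *
P=np.load("top0.npy");Q=P.reshape(-1,3);ang=np.degrees(np.arctan2(Q[:,1],Q[:,0]));rad=np.hypot(Q[:,0],Q[:,1])
for a in range(-50,80,10):
    m=(abs(ang-a)<5)&(rad>.42)&(rad<.78); print(a,np.nanmax(Q[m,2]).round(3),end="; ")
print()
A=lambda d,R=.6,z=.42:[R*np.cos(np.radians(d)),R*np.sin(np.radians(d)),z]
plan([[.173,.626,.42],A(50),A(25),A(5),[.588,-.122,.42]],6)
E
```

```text
-50 0.152; -40 0.282; -30 0.294; -20 0.345; -10 0.32; 0 0.129; 10 0.342; 20 0.343; 30 0.343; 40 0.156; 50 0.023; 60 0.024; 70 0.695; 
1 [0.0, 0.0, -0.79, 1]
2 [0.0, 0.0, -0.79, 1]
3 [0.0, 0.0, -0.79, 1]
4 [0.0, 0.0, -0.79, 1]
5 [-0.89, -0.1, 0.0, 1]
6 [-0.9, -0.04, 0.0, 1]
7 [-0.9, 0.02, 0.0, 0]
8 [-0.9, 0.02, 0.0, 0]
9 [-0.9, 0.02, 0.0, 0]
10 [-0.84, -0.2, 0.0, 0]
11 [-0.84, -0.2, 0.0, 0]
12 [-0.84, -0.2, 0.0, 0]
13 [-0.84, -0.2, 0.0, 0]
14 [-0.84, -0.2, 0.0, 0]
15 [-0.71, -0.5, 0.0, 0]
16 [-0.71, -0.5, 0.0, 0]
17 [-0.71, -0.5, 0.0, 0]
18 [-0.71, -0.5, 0.0, 0]
19 [-0.43, -0.59, 0.0, 0]
20 [-0.43, -0.59, 0.0, 0]
21 [-0.43, -0.59, 0.0, 0]
22 [-0.43, -0.59, 0.0, 0]
```

Request:
apply_moves(steps=[{"claw":0,"slide":[0,0,-0.8],"turn":1},{"claw":0,"slide":[0,0,-0.8],"turn":1},{"claw":0,"slide":[0,0,-0.8],"turn":1},{"claw":0,"slide":[0,0,-0.8],"turn":1},{"claw":0,"slide":[-0.9,-0.1,0],"turn":1}])

```text
time_s: 0.72
tool_pos: [0.212, 0.5969, 0.4266]
tool_rot: [[-0.819, 0.574, -0.001], [0.574, 0.819, 0.009], [0.006, 0.007, -1.0]]
wrist_force: [2.0, 0.5, -0.6]
opening: -0.0002
grasp_force: 0.0
```

Request:
apply_moves(steps=[{"claw":0,"slide":[-0.9,-0.04,0],"turn":1},{"claw":0,"slide":[-0.9,0,0],"turn":0},{"claw":0,"slide":[-0.9,0,0],"turn":0},{"claw":0,"slide":[-0.9,0,0],"turn":0},{"claw":0,"slide":[-0.84,-0.2,0],"turn":0}])

```text
time_s: 1.35
tool_pos: [0.4166, 0.4141, 0.4222]
tool_rot: [[-0.772, 0.636, -0.001], [0.636, 0.772, -0.002], [-0.0, -0.002, -1.0]]
wrist_force: [-0.4, 0.4, -0.5]
opening: 0.0005
grasp_force: 0.0
```

Request:
apply_moves(steps=[{"claw":0,"slide":[-0.84,-0.2,0],"turn":0},{"claw":0,"slide":[-0.84,-0.2,0],"turn":0},{"claw":0,"slide":[-0.84,-0.2,0],"turn":0},{"claw":0,"slide":[-0.84,-0.2,0],"turn":0},{"claw":0,"slide":[-0.7,-0.5,0],"turn":0}])

```text
time_s: 1.98
tool_pos: [0.5546, 0.1993, 0.4218]
tool_rot: [[-0.772, 0.635, -0.002], [0.635, 0.772, -0.001], [0.001, -0.002, -1.0]]
wrist_force: [-0.7, 0.4, -0.7]
opening: -0.0002
grasp_force: 0.0
```

```bash
python3 - <<'E'
from plan import *
plan([[.586,-.123,.42]])
E
```

```text
1 [-0.64, -0.64, 0.0, 0]
2 [-0.64, -0.64, 0.0, 0]
3 [-0.64, -0.64, 0.0, 0]
4 [-0.64, -0.64, 0.0, 0]
5 [-0.64, -0.64, 0.0, 0]
6 [-0.64, -0.64, 0.0, 0]
```

Request:
apply_moves(steps=[{"claw":0,"slide":[-0.64,-0.64,0],"turn":0},{"claw":0,"slide":[-0.64,-0.64,0],"turn":0},{"claw":0,"slide":[-0.64,-0.64,0],"turn":0},{"claw":0,"slide":[-0.64,-0.64,0],"turn":0},{"claw":0,"slide":[0,0,0],"turn":0}])

```text
time_s: 2.6
tool_pos: [0.574, -0.0224, 0.423]
tool_rot: [[-0.765, 0.644, -0.001], [0.644, 0.765, -0.004], [-0.002, -0.004, -1.0]]
wrist_force: [-0.4, 0.9, 0.6]
opening: -0.0001
grasp_force: 0.0
```

```bash
python3 - <<'E'
from plan import *
im,P,C,F,f=get("wrist"); np.save("w1.npy",P); cv2.imwrite("pics/w1.png",im); print(C.round(3).tolist(),r.observe()["tool_pos"])
b=im.astype(int); m=(b[...,2]>b[...,1]*2)&(b[...,2]>90)&(P[...,2]>.25)&(P[...,2]<.36)
n,l,st,c=cv2.connectedComponentsWithStats(m.astype(np.uint8))
for i in range(1,n):
    if st[i,4]>60: q=P[l==i]; print(st[i],c[i].round(1),np.nanmedian(q,0).round(4),np.nanpercentile(q,[3,97],axis=0).round(3).tolist(),cv2.minAreaRect(q[~np.isnan(q[:,0])][:,:2].astype(np.float32)))
E
```

```text
[[0.645, 0.73, 0.228, 0.516], [0.764, -0.613, -0.199, 0.027], [-0.005, 0.302, -0.953, 0.567], [0.0, 0.0, 0.0, 1.0]] [ 0.57425881 -0.01825857  0.42285833]
[222 259  32  30 817] [237.7 273.3] [ 0.583  -0.1266  0.3153] [[0.569, -0.141, 0.313], [0.598, -0.113, 0.317]] ((0.591863751411438, -0.14100810885429382), (0.032121095806360245, 0.06594308465719223), 32.177085876464844)
```

View pics/w1.png

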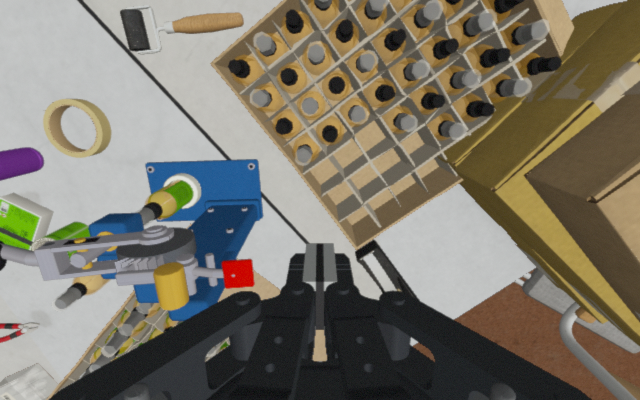

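The wrist view shows the red tab at (238,273), world (0.583,-0.127,0.315), matching the top view. It is free, with the brass weight at (171,286). Next I move above it, then down.

```bash
python3 - <<'E'
from plan import *
plan([[.585,-.124,.42]])
E
```

```text
1 [-0.63, -0.62, 0.02, 0]
2 [-0.63, -0.62, 0.02, 0]
```

Request:
apply_moves(steps=[{"claw":0,"slide":[-0.63,-0.62,0],"turn":0},{"claw":0,"slide":[-0.63,-0.62,0],"turn":0},{"claw":0,"slide":[0,0,0.7],"turn":0},{"claw":0,"slide":[0,0,0.5],"turn":0},{"claw":0,"slide":[0,0,0],"turn":0}])

```text
time_s: 3.28
tool_pos: [0.5848, -0.1184, 0.3485]
tool_rot: [[-0.774, 0.633, -0.007], [0.633, 0.774, 0.003], [0.007, -0.002, -1.0]]
wrist_force: [-0.1, 0.8, 0.2]
opening: -0.0004
grasp_force: 0.0
```

Request:
apply_moves(steps=[{"claw":0,"slide":[-0.05,-0.06,0.3],"turn":0},{"claw":0,"slide":[0,0,0.2],"turn":0},{"claw":0,"slide":[0,0,0.15],"turn":0},{"claw":0,"slide":[0,0,0.1],"turn":0},{"claw":0,"slide":[0,0,0.1],"turn":0}])

```text
time_s: 3.9
tool_pos: [0.586, -0.1256, 0.3004]
tool_rot: [[-0.772, 0.635, 0.001], [0.635, 0.772, -0.0], [-0.001, 0.0, -1.0]]
wrist_force: [-0.2, 0.1, 0.1]
opening: -0.0
grasp_force: 0.0
```

Request:
apply_moves(steps=[{"claw":0,"slide":[0,0,0.1],"turn":0},{"claw":0,"slide":[0,0,0.1],"turn":0},{"claw":0,"slide":[0,0,0.05],"turn":0},{"claw":0,"slide":[0,0,0],"turn":0}])

```text
time_s: 4.4
tool_pos: [0.5863, -0.1255, 0.2862]
tool_rot: [[-0.772, 0.635, 0.002], [0.635, 0.772, 0.0], [-0.001, 0.001, -1.0]]
wrist_force: [0.1, 0.7, 4.1]
opening: -0.0001
grasp_force: 1.5
```

```bash
python3 - <<'E'
from plan import *
im,P,C,F,f=get("wrist"); cv2.imwrite("pics/w2.png",im[150:400,0:400])
b=im.astype(int); m=(b[...,2]>b[...,1]*2)&(b[...,2]>90)&(P[...,2]>.25)&(P[...,2]<.36)
n,l,st,c=cv2.connectedComponentsWithStats(m.astype(np.uint8))
for i in range(1,n):
    if st[i,4]>60: q=P[l==i]; print(st[i],np.nanpercentile(q,[3,50,97],axis=0).round(3).tolist())
print(r.observe()["tool_pos"])
E
```

```text
[286 223  45  38 886] [[0.567, -0.134, 0.278], [0.575, -0.124, 0.288], [0.584, -0.115, 0.294]]
[ 0.58636387 -0.12551976  0.28617758]
```

View pics/w2.png

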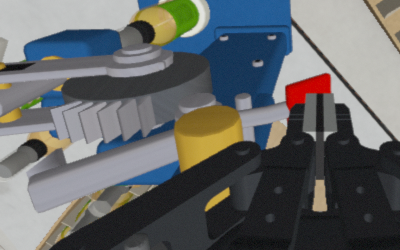

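The tab is now sloped and below the fingers (~(308,245) in the full frame), and the 4 N suggests the pawl is on its stop. I'll retreat and check that it stays.

Request:
apply_moves(steps=[{"claw":0,"slide":[0,0,-0.5],"turn":0},{"claw":0,"slide":[0,0,-0.8],"turn":0},{"claw":0,"slide":[0,0.9,-0.2],"turn":0},{"claw":0,"slide":[0,0,0],"turn":0}])

```text
time_s: 4.95
tool_pos: [0.6226, -0.0786, 0.3752]
tool_rot: [[-0.777, 0.629, 0.002], [0.629, 0.777, 0.004], [0.001, 0.004, -1.0]]
wrist_force: [-0.4, 0.3, -0.8]
opening: -0.0001
grasp_force: 0.0
```

```bash
python3 - <<'E'
from plan import *
im,P,C,F,f=get("wrist"); cv2.imwrite("pics/w3.png",im[150:400,0:400])
b=im.astype(int); m=(b[...,2]>b[...,1]*2)&(b[...,2]>90)&(P[...,2]>.25)&(P[...,2]<.36)
n,l,st,c=cv2.connectedComponentsWithStats(m.astype(np.uint8))
u=np.array([.627,.779,0])
for i in range(1,n):
    if st[i,4]>60:
        q=P[l==i];q=q[~np.isnan(q[:,0])]; print(st[i],np.percentile(q,[3,50,97],axis=0).round(3).tolist())
        print("slope rad",np.arctan(np.polyfit(q@u,q[:,2],1)[0]))
print(r.observe()["tool_pos"])
plan([[.45,-.16,.42],[.401,-.354,.40],[.401,-.354,.30]])
# knob from top
im,P,C,F,f=get("top"); V=im.max(2);k=np.zeros(V.shape,bool);k[185:213,402:430]=1;m=k&(V<75)&(P[...,2]>.1); print(np.median(P[m],0).round(4))
E
```

```text
[ 218  183   35   40 1119] [[0.569, -0.141, 0.278], [0.582, -0.128, 0.286], [0.595, -0.116, 0.293]]
slope rad -0.6378099362502139
[ 0.62093061 -0.08152801  0.37445401]
1 [0.35, -0.7, -0.19, 0]
2 [0.35, -0.7, -0.19, 0]
3 [0.35, -0.7, -0.19, 0]
4 [0.35, -0.7, -0.19, 0]
5 [-0.35, -0.76, 0.08, 0]
6 [-0.35, -0.76, 0.08, 0]
7 [-0.35, -0.76, 0.08, 0]
8 [-0.35, -0.76, 0.08, 0]
9 [0.0, -0.0, 0.83, 0]
10 [0.0, -0.0, 0.83, 0]
[ 0.4014 -0.3541  0.2691]
```

View pics/w3.png

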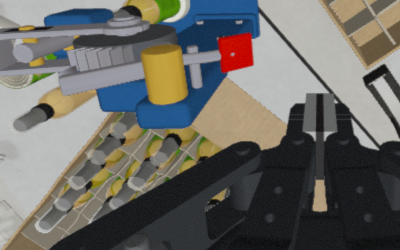

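The pawl stays tipped by itself with the tab slope at 0.64 rad; the tab is at (237,203) in the frame. The knob is unmoved. Moving to the knob.

Request:
apply_moves(steps=[{"claw":0,"slide":[0.35,-0.7,-0.2],"turn":0},{"claw":0,"slide":[0.35,-0.7,-0.2],"turn":0},{"claw":0,"slide":[0.35,-0.7,-0.2],"turn":0},{"claw":0,"slide":[0.35,-0.7,-0.2],"turn":0},{"claw":0,"slide":[-0.35,-0.76,0],"turn":0}])

```text
time_s: 5.68
tool_pos: [0.4331, -0.2093, 0.4247]
tool_rot: [[-0.773, 0.635, 0.002], [0.635, 0.773, 0.001], [-0.001, 0.002, -1.0]]
wrist_force: [0.3, -0.8, 0.7]
opening: -0.0004
grasp_force: 0.0
```

Request:
apply_moves(steps=[{"claw":0,"slide":[-0.35,-0.76,0],"turn":0},{"claw":0,"slide":[-0.35,-0.76,0],"turn":0},{"claw":0,"slide":[-0.35,-0.76,0.1],"turn":0},{"claw":0,"slide":[0,0,0.7],"turn":0},{"claw":0,"slide":[0,0,0],"turn":0}])

```text
time_s: 6.3
tool_pos: [0.3947, -0.3538, 0.372]
tool_rot: [[-0.77, 0.638, -0.007], [0.638, 0.77, 0.006], [0.009, 0.0, -1.0]]
wrist_force: [0.3, 0.5, 1.0]
opening: -0.0001
grasp_force: 0.0
```

```bash
python3 - <<'E'
from plan import *
s=r.observe();R=np.array(s["tool_rot"]);d=np.array([.401,-.354,.285])-s["tool_pos"];print(s["tool_pos"],(R.T@d/.06).round(2))
E
```

```text
[ 0.39467367 -0.35376164  0.37203996] [-0.1   0.06  1.45]
```

Request:
apply_moves(steps=[{"claw":0,"slide":[-0.1,0.06,0.6],"turn":0},{"claw":0,"slide":[0,0,0.5],"turn":0},{"claw":0,"slide":[0,0,0.3],"turn":0},{"claw":0,"slide":[0,0,0.1],"turn":0},{"claw":0,"slide":[0,0,0.1],"turn":0}])

```text
time_s: 6.92
tool_pos: [0.405, -0.3561, 0.2806]
tool_rot: [[-0.773, 0.635, 0.002], [0.635, 0.773, -0.002], [-0.003, -0.0, -1.0]]
wrist_force: [0.4, -0.2, 0.5]
opening: -0.0003
grasp_force: 0.0
```

Request:
apply_moves(steps=[{"claw":0,"slide":[0,0,0.1],"turn":0},{"claw":0,"slide":[0,0,0.1],"turn":0},{"claw":0,"slide":[0,0,0.1],"turn":0},{"claw":0,"slide":[0,0,0.1],"turn":0}])

```text
time_s: 7.42
tool_pos: [0.4043, -0.3564, 0.2554]
tool_rot: [[-0.772, 0.636, 0.001], [0.636, 0.772, -0.001], [-0.001, -0.001, -1.0]]
wrist_force: [0.2, -0.6, 1.7]
opening: -0.0002
grasp_force: 0.9
```

Request:
apply_moves(steps=[{"claw":0,"slide":[0,0,0.12],"turn":0},{"claw":0,"slide":[0,0,0.12],"turn":0},{"claw":0,"slide":[0,0,0.12],"turn":0},{"claw":0,"slide":[0,0,0.12],"turn":0},{"claw":0,"slide":[0,0,0.1],"turn":0}])

```text
time_s: 8.05
tool_pos: [0.406, -0.3543, 0.2213]
tool_rot: [[-0.773, 0.635, 0.003], [0.635, 0.773, 0.002], [-0.001, 0.004, -1.0]]
wrist_force: [1.4, 2.5, 9.2]
opening: -0.0002
grasp_force: 4.1
```

Request:
apply_moves(steps=[{"claw":0,"slide":[0,0,0.08],"turn":0},{"claw":0,"slide":[0,0,0.05],"turn":0}])

```text
time_s: 8.3
tool_pos: [0.4069, -0.3532, 0.2135]
tool_rot: [[-0.774, 0.634, 0.004], [0.634, 0.774, 0.004], [-0.001, 0.005, -1.0]]
wrist_force: [1.2, 4.8, 10.3]
opening: -0.0002
grasp_force: 4.6
```

Request:
apply_moves(steps=[{"claw":0,"slide":[0,0,0.08],"turn":0},{"claw":0,"slide":[0,0,0.06],"turn":0},{"claw":0,"slide":[0,0,0.06],"turn":0}])

```text
time_s: 8.68
tool_pos: [0.4079, -0.3528, 0.2093]
tool_rot: [[-0.774, 0.633, 0.01], [0.633, 0.774, 0.005], [-0.004, 0.01, -1.0]]
wrist_force: [-8.7, 16.5, 62.4]
opening: -0.0
grasp_force: 30.0
```

Request:
apply_moves(steps=[{"claw":0,"slide":[0,0,0.05],"turn":0},{"claw":0,"slide":[0,0,0.05],"turn":0}])

```text
time_s: 8.93
tool_pos: [0.4081, -0.3528, 0.2088]
tool_rot: [[-0.774, 0.633, 0.014], [0.633, 0.774, 0.006], [-0.007, 0.013, -1.0]]
wrist_force: [-16.2, 25.1, 89.8]
opening: -0.0004
grasp_force: 43.2
```

Stop reached. Backing off straight up, then checking.

Request:
apply_moves(steps=[{"claw":0,"slide":[0,0,-0.2],"turn":0},{"claw":0,"slide":[0,0,-0.4],"turn":0},{"claw":0,"slide":[0,0,-0.8],"turn":0},{"claw":0,"slide":[0,0,-0.9],"turn":0},{"claw":0,"slide":[0.9,0,-0.5],"turn":0}])

```text
time_s: 9.55
tool_pos: [0.365, -0.3218, 0.3641]
tool_rot: [[-0.773, 0.634, 0.002], [0.634, 0.773, -0.002], [-0.003, -0.0, -1.0]]
wrist_force: [0.5, 1.2, 1.9]
opening: -0.0002
grasp_force: 0.0
```

Request:
apply_moves(steps=[{"claw":0,"slide":[0.9,0,0],"turn":0},{"claw":0,"slide":[0,0,0],"turn":0}])

```text
time_s: 9.8
tool_pos: [0.3175, -0.2838, 0.362]
tool_rot: [[-0.772, 0.635, -0.002], [0.635, 0.772, 0.005], [0.004, 0.003, -1.0]]
wrist_force: [0.8, -0.6, 0.2]
opening: 0.0004
grasp_force: 0.0
```

```bash
python3 - <<'E'
from h import *
o=[]
im0=cv2.imread("pics/top0.png");im,P,C,F,f=get("top");V=im.max(2);k=np.zeros(V.shape,bool);k[185:213,395:430]=1;m=k&(V<75)&(P[...,2]>.1)&(P[...,2]<.24); print("knob",m.sum(),np.median(P[m],0).round(4))
w,Pw,*_=get("wrist")
for s,Q in((im,P),(w,Pw)):
    b=s.astype(int);m=(b[...,2]>b[...,1]*1.8)&(b[...,2]>90)&(Q[...,2]>.26)&(Q[...,2]<.33)&(abs(Q[...,0]-.583)<.03)&(abs(Q[...,1]+.127)<.03);print("tab",m.sum(),np.median(Q[m],0))
s,Ps,*_=get("scene")
s0=cv2.imread("pics/scene0.png")
c=lambda a:cv2.resize(a[205:285,345:400],None,fx=5,fy=5,interpolation=cv2.INTER_CUBIC)
t=cv2.resize(w,(0,0),fx=.4,fy=.4)
H=np.zeros((400,256,3),np.uint8);H[:160]=t
cv2.imwrite("pics/end.png",np.hstack([c(s0)[:400],c(s)[:400],H[:,:240]]))
print(r.observe()["wrist_force"],r.observe()["time_s"])
E
```

```text
knob 0 [nan nan nan]
tab 30 [ 0.58158878 -0.12926284  0.2849273 ]
tab 0 [nan nan nan]
[ 0.25515845 -0.20668517 -0.0618095 ] 9.95
  return _methods._mean(a, axis=axis, dtype=dtype,
  ret = um.true_divide(
```

View pics/end.png

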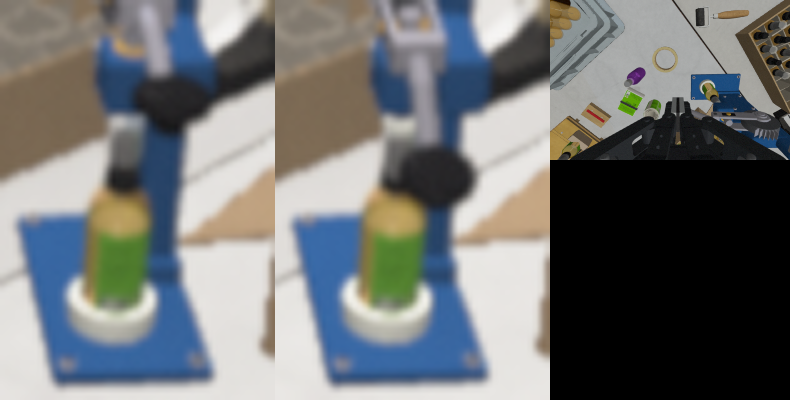

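The knob is down, the ram is on the cap, the bottle is upright and the pawl is still clear. I'll move aside and check the lever angle by slope before handing in.

Request:
apply_moves(steps=[{"claw":0,"slide":[0.6,0.5,-0.5],"turn":0},{"claw":0,"slide":[0.6,0.5,0],"turn":0},{"claw":0,"slide":[0,0,0],"turn":0}])

```text
time_s: 10.32
tool_pos: [0.3046, -0.1926, 0.3928]
tool_rot: [[-0.776, 0.631, 0.0], [0.631, 0.776, 0.001], [0.0, 0.001, -1.0]]
wrist_force: [-0.1, -0.4, -0.1]
opening: -0.0004
grasp_force: 0.0
```

```bash
python3 - <<'E'
from h import *
u=np.array([.627,.779]);v=np.array([-.779,.627]);K=np.array([.401,-.354])
im,P1,*_=get("top");cv2.imwrite("pics/top1.png",im)
for P in(np.load("top0.npy"),P1):
    a=(P[...,:2]-K)@u;b=(P[...,:2]-K)@v;z=P[...,2]
    for n,lo,hi,w in(("knob",-.02,.02,.015),("lever",.035,.13,.008)):
        m=(a>lo)&(a<hi)&(abs(b)<w)&(z>.17)&(z<.33)
        x,y=a[m],z[m]
        for _ in range(3):
            c=np.polyfit(x,y,1);e=abs(y-np.polyval(c,x));k=e<max(.004,1.5*np.median(e));x,y=x[k],y[k]
        print(n,len(x),c.round(3),"slope rad",np.arctan(c[0]).round(3))
s0=cv2.imread("pics/top0.png");d=cv2.absdiff(s0,im).max(2)[180:270,420:470];print("bystander diff px",(d>60).sum())
print(r.observe()["wrist_force"])
E
```

```text
knob 84 [-0.074  0.269] slope rad -0.074
lever 46 [0.098 0.268] slope rad 0.098
knob 29 [0.607 0.213] slope rad 0.546
lever 33 [0.311 0.22 ] slope rad 0.301
bystander diff px 28
[-0.63741034  0.23152368 -0.01580544]
```

```bash
python3 - <<'E'
import cv2
im=cv2.imread("pics/top1.png");cv2.imwrite("pics/c2.png",cv2.resize(im[125:260,325:480],None,fx=4,fy=4,interpolation=cv2.INTER_CUBIC))
E
```

```text
(no output)
```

View pics/c2.png

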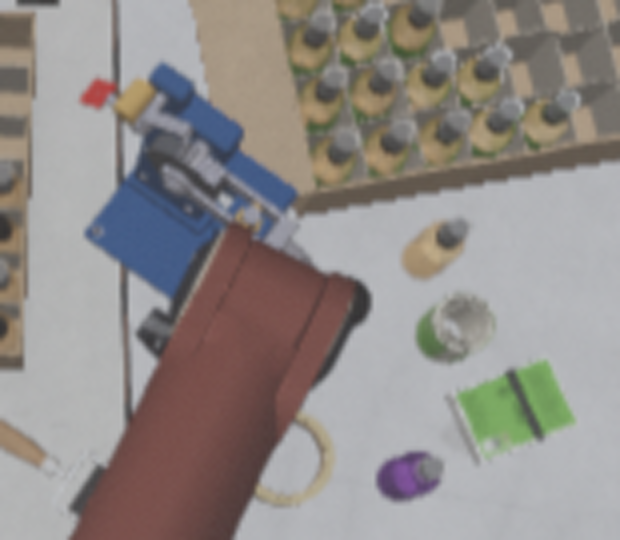

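The arm hides the knob; bystanders look unmoved. One more step aside for a clean lever reading.

Request:
apply_moves(steps=[{"claw":0,"slide":[0.3,0.8,-0.3],"turn":0},{"claw":0,"slide":[0.3,0.8,0],"turn":0},{"claw":0,"slide":[0.3,0.9,0],"turn":0},{"claw":0,"slide":[0.3,0.9,0],"turn":0},{"claw":0,"slide":[0.2,0.9,0],"turn":0}])

```text
time_s: 11.0
tool_pos: [0.4047, 0.0585, 0.4103]
tool_rot: [[-0.771, 0.637, -0.0], [0.637, 0.771, -0.0], [-0.0, -0.0, -1.0]]
wrist_force: [2.1, -1.5, 0.7]
opening: 0.0001
grasp_force: 0.0
```

```bash
python3 - <<'E'
from h import *
u=np.array([.627,.779]);v=np.array([-.779,.627]);K=np.array([.401,-.354])
im,P1,*_=get("top");cv2.imwrite("pics/top2.png",im)
for P in(np.load("top0.npy"),P1):
    a=(P[...,:2]-K)@u;b=(P[...,:2]-K)@v;z=P[...,2]
    for n,lo,hi,w in(("knob",-.015,.025,.015),("lever",.038,.13,.008)):
        m=(a>lo)&(a<hi)&(abs(b)<w)&(z>.17)&(z<.33)
        x,y=a[m],z[m]
        for _ in range(3):
            c=np.polyfit(x,y,1);e=abs(y-np.polyval(c,x));k=e<max(.004,1.5*np.median(e));x,y=x[k],y[k]
        print(n,len(x),c.round(3),"slope rad",np.arctan(c[0]).round(3))
V=im.max(2);k=np.zeros(V.shape,bool);k[185:213,402:430]=1;m=k&(V<75)&(P1[...,2]>.1); print(m.sum(),np.median(P1[m],0).round(4))
print(r.observe()["tool_pos"])
E
```

```text
knob 76 [-0.144  0.269] slope rad -0.143
lever 45 [0.078 0.27 ] slope rad 0.078
knob 73 [0.301 0.209] slope rad 0.293
lever 42 [0.41  0.208] slope rad 0.389
100 [ 0.4056 -0.3489  0.212 ]
[0.40704677 0.06687821 0.40953316]
```

The lever is at about 0.40 rad and the knob is about 60 mm lower, so the cap is home and the lever is staying put. Handing in.

```bash
python3 -c "
from station import r
print(r.sign_off())"
```

```text
the job is handed in; nothing more can be done
None
```

I tipped the pawl clear and it stayed there, then pushed the lever down to about 0.40 rad, where it stopped hard (about 90 N at the wrist, under the 120 N limit). I read that as the cap fully home, though I did not measure the cap itself, and I handed the job in at about 11 s with nothing touching; I saw no bystander moved, though I did not check every one.

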